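# Release the ratchet bottle clamp and take out the medicine bottle

## Robot

A 6-joint arm with a two-finger parallel gripper is mounted at the origin on the work surface. World frame = base frame: x ahead of the robot, y to its left, z up, the work surface at z = 0. Lengths are in m, angles in rad, forces in N, time in s.
With the tool pointing down it reaches from about 0.35 to 0.975 m from the base axis. Payload 4.9 kg.
Tool frame: the origin (TCP) lies midway between the tips of the shut fingers; the grasp point (between the pads) lies 19 mm behind it; z points along the fingers, y is the line along which they close (so a half turn about z gives the same grasp; the last joint's range is limited). The gripper opens to 85 mm and grips with 20 to 120 N. Pads are 22 mm wide; open, the fingers measure 114 mm over their backs; the gripper's body (76 mm by 85 mm) begins 54 mm behind the grasp point. The pads swing forward as they close: fully open they stand 13 mm farther back than shut.
Start: joints at [-1.372, 0.053, 1.613, -0, 1.476, -0.119], TCP at [0.195, -0.594, 0.231] pointing down, gripper open.
Joint ranges: [-3.01, 3.01], [-1.01, 2.22], [0.06, 2.58], [-1.02, 4.17], [0.09, 2.62], [-3.14, 3.14]. Speed limits (rad/s): [2.57, 2.57, 3.14, 3.14, 3.14, 3.14].

## Interface

Orientations are given as a unit quaternion [w, x, y, z].
In Python, from plant import * gives the robot as it stands.
- The arm moves only by the tool jog_arm, never from a script. Its argument "targets" is a list of rows, each a list of 3 entries, a list of its own where there are three numbers: the shift along the tool's x, y, z in units of 25 mm (1.0 is 25 mm), then the turn, a rotation vector about the tool's x, y, z in units of 8 degrees (1.0 is 8 degrees), then the opening in per cent of the stroke, from 0 (shut) to 100 (fully open). A call has 1 to 8 rows; each row is the pose to reach, as a shift and turn from the pose commanded when the call began, along the tool's axes at that moment; what a row does not reach only later rows make up. A row lasts 1/8 s, in which the tool goes at most 62.5 mm and 10.7 degrees, less where a joint would pass 70% of its speed; a pose out of reach is approached as far as the arm can. A call with a gripper value outside its range is refused whole. The fingers move at their own pace and stop on an object; the grip force is fixed at half the most. Time passes only in rows, so rows that repeat a pose let the fingers close. It gives the time, the measured TCP pose, the force, the opening and the grip force at its end, in the units of the state.
- state(): the state, without advancing time (a new reading comes with each control period).
- grab_frame(name): name is "side" or "top"; returns (picture, depth): 400x640x3 uint8, red, green, blue; 400x640 float32, m along the optical axis (not along the pixel's ray), 0 where there is no reading.
- camera_params(name): a dict with "fovy" (degrees; the focal length in pixels is half the picture's height over the tangent of half this angle, whatever the lens; pixels are square), "cx", "cy" (the principal point, pixels), "rvec" (rotation vector, rad) and "tvec" (3), from world to camera coordinates, as OpenCV has them. Camera axes: x right, y down, z forward; pixel columns grow to the right and rows downward; lengths in m; the calibration is good to about 2 mm. A picture is of the moment at which its call begins. camera_params takes no time and is no camera call.
- job_done(): hands the job in; it is judged then, once.
The state is a dict: "time": time; "joint_pos": joint angles; "joint_vel": joint speeds; "joint_efforts": joint torques, N m; "tool_pos": TCP position; "tool_rot": TCP orientation; "contact_force": force on the tool from outside, world axes, zero at the start; "ft_torque": the same for the moment, N m; "gripper_width": opening from 0.0 (shut) to 1.0 (fully open); "grasp_force": force on a finger pad.
Only numpy, scipy, OpenCV 4.12 (cv2) and the standard library are available. Lean on these libraries where they do the work, as an engineer would, in place of code of your own. Each camera call takes 0.05 s, during which the arm holds its last target. There are 200 camera calls.

## Task

Free the amber medicine bottle from the ratchet clamp: press gently on the black thumb screw to lift the red sprung pawl off the ratchet wheel, and keep it lifted until the blue arm has swung all the way back. Then let the pawl go, take the bottle out and set it down gently, upright, in the mint-green tray, leaving the cartons and the swab jar alone.

Things in the scene. Friction and masses are not known exactly. Their poses are not given: they have to be found in the camera images.
- clamp: Ratchet bottle clamp fixed to the counter. Origin: on the wheel's vertical axis, at counter height, z up. In its frame, mm: white base plate x -65 to 130, y -75 to 115, 10 high; steel ratchet wheel, radius 41, z 36 to 50; blue arm above it, z 52 to 66, 105 long, 16 wide. Arm pad presses the bottle (at x 42, y 78) against two black posts 65 high on its +x side, backed by a plate 60 high.
- swing_arm (a joint): Angle of ratchet wheel and blue arm, rad. 0: clamped, arm along the clamp's +y. With the pawl lifted a damped spring swings it counter-clockwise from above (towards the clamp's -x) to its stop at 1.1 in about 5 s. If the pawl drops early the wheel locks again where it is.
- pawl: Red sprung pawl, a cranked bar 10 mm wide, z 36 to 50. Origin: on its vertical pivot at counter height (clamp x 55, y -43). Its nose, 55 mm to -x of the pivot, locks the wheel. Its tail carries a thumb screw along y, 50 mm to +x of the pivot; pushing the screw's black head towards +y turns the nose off the wheel. Above 20 N the pawl bends: never.
- screw_axis (a point): Fixed point, 43 mm above the counter, where the thumb screw's axis meets the -y face of the pawl's tail; axes as the clamp. The black head (22 mm across) has its flat outer face 16 to 44 mm from here towards the clamp's -y; its setting is not measured: feel for it. Free space beyond. Push: 2 N to start, then 2.4 N per mm; nose clear after about 4 to 5 mm, at 11 to 15 N.
- bottle: Amber glass bottle with white label and red cap, upright. Origin: centre of its underside. z is its upright axis. About 0.22 kg.
- bottle_mid (a point): Centre of the bottle, 60 mm above its underside. Body 52 mm across up to 90 mm above its underside, then a red cap 47 mm across; 120 mm high in all. Grasp it above the clamp's arm and posts, 75 to 85 mm above its underside.
- tray: Mint-green open tray fixed on the counter, 150 x 150 mm outside, walls 5 mm thick and 30 mm high, floor 5 mm thick. Origin: centre of its underside.
- carton_a: White carton with yellow band, 45 x 95 x 35 mm, bystander. Origin: centre of its underside.
- carton_b: White carton with green band, 45 x 95 x 35 mm, bystander. Origin: centre of its underside.
- swab_jar: Low glass jar with red cap, 60 mm across, 55 mm high, bystander. Origin: centre of its underside.
Mind the look-alikes: they are no part of the job. Of the things like the bottle, leave any that is turquoise; of the rest the smaller one is meant.

How it is judged:
By the outcome, as a careful person would: the job done as asked, in the order asked, and still so for the second after the job is handed in, with the robot touching nothing.
It also fails if it takes over 69 s, if anything falls off the work surface, if the arm or the gripper's body presses on something with over 40 N, if the wrist force passes 120 N, or if a joint passes its speed limit or range.

## Working session

There is one attempt and no reset: what is moved stays moved. The work goes in short steps, Python scripts to look and compute and a tool call to move; the robot and the scene stay as the last step left them, time stands still between calls to the robot, and variables do not carry over. Pictures are saved under pics/ and viewed, at most 10 in all, crops included, and the job is handed in when it is done.

Besides the shell and the picture viewer there is one more tool, called after "Emit:" as a command line: name --argument value ..., lists and objects as JSON in quotes. jog_arm: Moves the arm, as the interface text tells. Its arguments: {"type":"object","properties":{"targets":{"type":"array"}},"required":["targets"]}

```bash
mkdir -p pics
python3 - <<'E'
from plant import *
import cv2,numpy as np
for n in("top","side"):
    im,d=grab_frame(n); np.savez(f"{n}0.npz",im=im,d=d); cv2.imwrite(f"pics/{n}0.png",im[:,:,::-1]); print(n,camera_params(n),(d>0).mean())
s=state();print(s)
E
```

```text
top {'fovy': 57.42683017461304, 'cx': 317.11544320862174, 'cy': 200.11637424194205, 'rvec': array([ 2.18637251, -2.23086442,  0.08926568]), 'tvec': array([-0.01371934,  0.5314584 ,  1.01482253])} 0.99620703125
side {'fovy': 53.626468231604036, 'cx': 319.1411906887085, 'cy': 196.1775305468902, 'rvec': array([ 2.33352336, -0.24787907,  0.08892314]), 'tvec': array([-0.50023256,  0.12905813,  0.87271605])} 0.996078125
{'time': 0.1, 'joint_pos': array([-1.37198059e+00,  5.33061093e-02,  1.61418172e+00, -6.18901082e-06,
        1.47599396e+00, -1.18985420e-01]), 'joint_vel': array([ 0.00074463, -0.00287782, -0.00280574,  0.00146129,  0.00011388,
        0.00037007]), 'joint_efforts': array([-1.64463445e-04, -3.94904101e+01, -3.71364176e+01, -1.19875322e-04,
        3.90129135e-03, -1.95652476e-06]), 'tool_pos': array([ 0.19519258, -0.59313502,  0.23016154]), 'tool_rot': array([-9.43690951e-04,  9.87401357e-01,  1.58232955e-01, -4.07703803e-05]), 'contact_force': array([ 1.1142304 ,  1.08629014, -0.35414801]), 'ft_torque': array([ 0.0105227 ,  0.01033627, -0.00985657]), 'grasp_force': 0.0, 'gripper_width': 0.9986504874458506}
```

View pics/top0.png

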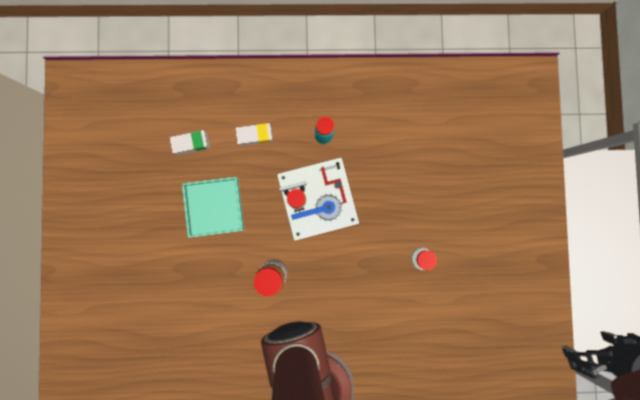

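View pics/side0.png

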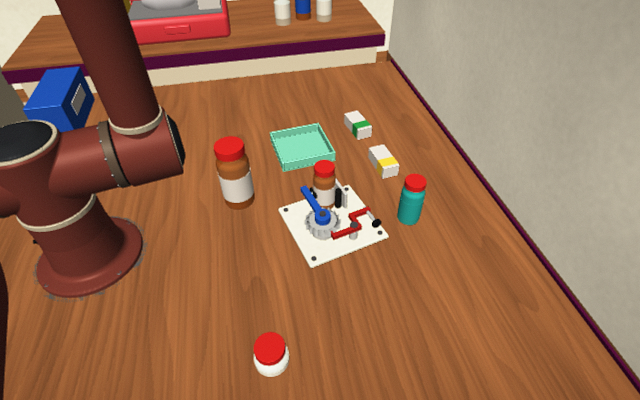

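The top view shows the clamp wheel at (328,207), with the blue arm pointing left and the bottle cap at (296,198). The black screw head is at about (338,165) and the tray at (213,207). The turquoise look-alike is at (325,125) and the big look-alike at (268,280). The side view agrees.

```bash
cat > h.py <<'E'
import cv2,numpy as np
from plant import *
def cam(n):
    p=camera_params(n); R=cv2.Rodrigues(np.array(p["rvec"]))[0]; return p,R,200/np.tan(np.radians(p["fovy"]/2))
def rays(n,uv):
    p,R,f=cam(n); uv=np.atleast_2d(uv).astype(float)
    r=np.c_[(uv[:,0]-p["cx"])/f,(uv[:,1]-p["cy"])/f,np.ones(len(uv))]
    return -R.T@p["tvec"], r@R     # origin, world dirs with unit optical depth
def plane(n,uv,z):
    o,r=rays(n,uv); return o+r*((z-o[2])/r[:,2])[:,None]
def cloud(n,d):
    v,u=np.mgrid[:400,:640]; o,r=rays(n,np.c_[u.ravel(),v.ravel()]); return (o+r*d.ravel()[:,None]).reshape(400,640,3)
def proj(n,P):
    p,R,f=cam(n); c=np.atleast_2d(P)@R.T+p["tvec"]; return np.c_[p["cx"]+f*c[:,0]/c[:,2],p["cy"]+f*c[:,1]/c[:,2]]
E
python3 - <<'E'
from h import *
z=np.load("top0.npz");im,d=z["im"],z["d"];P=cloud("top",d);h=cv2.cvtColor(im,cv2.COLOR_RGB2HSV)
H,S,V=[h[:,:,i].astype(int) for i in range(3)]
def roi(u0,v0,u1,v1):
    m=np.zeros((400,640),bool);m[v0:v1,u0:u1]=1;return m
print("counter z",np.median(P[300:340,400:500,2]))
m=(roi(265,150,370,250)&(S<60)&(V>150)).astype(np.uint8)
c=max(cv2.findContours(m,cv2.RETR_EXTERNAL,cv2.CHAIN_APPROX_NONE)[0],key=cv2.contourArea)
w=plane("top",c[:,0,:],.01)
hull=cv2.convexHull((w[:,:2]*1000).astype(np.float32)); r=cv2.minAreaRect(hull);print("plate",r,cv2.boxPoints(r).round(0).tolist())
for nm,ro,hm,zz in [("cap",roi(283,185,308,212),(H<8)|(H>172),.13),("tray",roi(175,170,250,245),(H>60)&(H<95),.03),("wheel_hub",roi(270,190,350,225),(H>100)&(H<125),.066)]:
    k=ro&hm&(S>70 if nm!="wheel_hub" else S>150)
    if nm=="cap": k&=S>150
    c=max(cv2.findContours(k.astype(np.uint8),cv2.RETR_EXTERNAL,cv2.CHAIN_APPROX_NONE)[0],key=cv2.contourArea)
    w=(plane("top",c[:,0,:],zz)*1000).astype(np.float32)[:,:2]
    print(nm,k.sum(),"depthz",np.percentile(P[k][:,2],[5,50,90]).round(3),cv2.minAreaRect(w),cv2.minEnclosingCircle(w))
k=roi(312,155,360,205)&(V<70); print("dark",[ (u,v,P[v,u].round(3).tolist()) for v,u in zip(*np.nonzero(k))][:40])
E
```

```text
counter z -0.0012014357541360043
plate ((536.082763671875, -24.548370361328125), (195.3160858154297, 193.22972106933594), 13.59544849395752) [[418.0, 46.0], [464.0, -141.0], [654.0, -96.0], [608.0, 92.0]]Traceback (most recent call last):
  File "<stdin>", line 16, in <module>
cv2.error: OpenCV(4.12.0) /io/opencv/modules/imgproc/src/convhull.cpp:143: error: (-215:Assertion failed) total >= 0 && (depth == CV_32F || depth == CV_32S) in function 'convexHull'
```

Run:
```python
import cv2
a=cv2.imread("pics/top0.png")[150:250,265:375];b=cv2.imread("pics/side0.png")[150:275,270:400]
a=cv2.resize(a,(396,360),interpolation=cv2.INTER_CUBIC);b=cv2.resize(b,(374,360),interpolation=cv2.INTER_CUBIC)
cv2.imwrite("pics/crop0.png",cv2.hconcat([a,b]))
```

```text
(no output)
```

View pics/crop0.png

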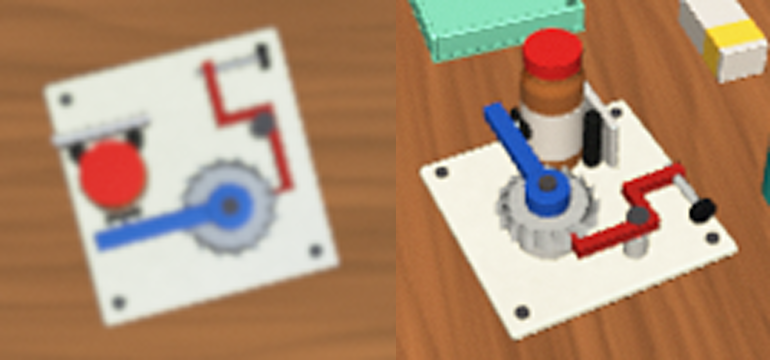

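The crop shows the thumb screw head near the plate's -y/+x corner, at full-image pixel (338,165), and the red tail at about (323,169).

Run:
```python
from h import *
z=np.load("top0.npz");im,d=z["im"],z["d"];P=cloud("top",d);h=cv2.cvtColor(im,cv2.COLOR_RGB2HSV)
H,S,V=[h[:,:,i].astype(int) for i in range(3)]
def roi(u0,v0,u1,v1):
    m=np.zeros((400,640),bool);m[v0:v1,u0:u1]=1;return m
red=((H<8)|(H>172))&(S>150)
for nm,k,zz in [("cap",roi(283,185,308,212)&red,.13),("tray",roi(175,170,250,245)&(H>60)&(H<95)&(S>60),.03),("arm",roi(270,190,350,225)&(H>100)&(H<125)&(S>150),.066),
  ("turq",roi(305,110,340,147)&(((H>80)&(H<100)&(S>100))|red),.1),("big",roi(245,255,290,300)&red,.15)]:
    c=max(cv2.findContours(k.astype(np.uint8),cv2.RETR_EXTERNAL,cv2.CHAIN_APPROX_NONE)[0],key=cv2.contourArea)
    zz=np.percentile(P[k][:,2],80); w=(plane("top",c[:,0,:],zz)*1000).astype(np.float32)[:,:2].copy()
    print(nm,k.sum(),"z",zz.round(3),np.round(cv2.minAreaRect(w)[0],1),np.round(cv2.minAreaRect(w)[1],1),cv2.minAreaRect(w)[2],[np.round(x,1) for x in cv2.minEnclosingCircle(w)])
a=np.radians(13.5);R=np.array([[np.cos(a),-np.sin(a)],[np.sin(a),np.cos(a)]]);o=np.array([536.1,-24.5])-R@[32.5,20]
print("origin",o)
k=roi(312,155,360,205)
tc=lambda w:((w[:,:2]*1000-o)@R)
rd=k&red; v,u=np.nonzero(rd); t=tc(plane("top",np.c_[u,v],.05)); 
tt=t[t[:,0]>80]; print("tail x",tt[:,0].min(),tt[:,0].max(),"y",tt[:,1].min(),tt[:,1].max(), "all",t.min(0),t.max(0))
dk=k&(V<90)&~red; v,u=np.nonzero(dk); t=tc(plane("top",np.c_[u,v],.05)); tt=t[(t[:,0]>80)]; print("head",tt.round(0).tolist())
b=(np.array(cv2.minEnclosingCircle)if 0 else None)
for q in ([42,78],[0,0],[105,-43]): print(q,o+R@q)
```

```text
cap 258 z 0.13 [530.2  32.8] [42.4 42.5] 88.93285369873047 [array([532.7,  32.3]), np.float64(24.5)]
tray 2972 z 0.007 [518.9 270.1] [151.  154.9] 6.1481804847717285 [array([519.2, 270. ]), np.float64(104.5)]
arm 186 z 0.067 [503.5 -10. ] [ 28.1 113.1] 8.027719497680664 [array([502.2, -10.1]), np.float64(57.0)]
turq 376 z 0.119 [707.4 -45.4] [46.1 67.4] 88.81281280517578 [array([707.4, -42.8]), np.float64(34.6)]
big 667 z 0.171 [333.7 100.8] [63.3 67.6] 89.10038757324219 [array([333.4, 100.9]), np.float64(34.2)]
origin [509.16688486 -51.53437273]
tail x 81.77165995579708 107.73109384341365 y -15.177303334322211 -10.980988936353262 all [  5.2404644  -50.05529517] [107.73109384 -10.68450389]
head [[111.0, -56.0], [108.0, -55.0], [107.0, -58.0], [105.0, -54.0], [105.0, -57.0], [102.0, -56.0], [99.0, -56.0]]
[42, 78] [531.79768314  34.11518634]
[0, 0] [509.16688486 -51.53437273]
[105, -43] [621.30387715 -68.83451611]
```

```bash
cat >> h.py <<'E'
from scipy.spatial.transform import Rotation as Ro
A=np.radians(13.5);RC=np.array([[np.cos(A),-np.sin(A)],[np.sin(A),np.cos(A)]]);O=np.array([.5362,-.0245])-RC@[.0325,.02]
def clamp(x,y,z): return np.r_[O+RC@[x,y],z]
def units(P,yaw=13.5):
    s=state();q=s["tool_rot"];T=Ro.from_quat([q[1],q[2],q[3],q[0]])
    G=Ro.from_euler("z",yaw,degrees=True)*Ro.from_euler("x",180,degrees=True)
    print("t",round(s["time"],2),"tcp",s["tool_pos"].round(4),"F",s["contact_force"].round(1),"w",round(s["gripper_width"],2),"| shift",(T.inv().apply(P-s["tool_pos"])/.025).round(3),"turn",np.degrees((T.inv()*G).as_rotvec()/8).round(3))
E
python3 -c "
from h import *
units(clamp(.105,-.095,.12))"
```

```text
t 0.1 tcp [ 0.1952 -0.5931  0.2302] F [ 1.1  1.1 -0.4] w 1.0 | shift [ 22.576 -12.513   4.435] turn [-0.013 -0.001  0.589]
```

Emit:
jog_arm --targets '[[[22.58,-12.51,4.4],[0,0,0.59],0],[[22.58,-12.51,4.4],[0,0,0.59],0],[[22.58,-12.51,4.4],[0,0,0.59],0],[[22.58,-12.51,4.4],[0,0,0.59],0],[[22.58,-12.51,4.4],[0,0,0.59],0],[[22.58,-12.51,4.4],[0,0,0.59],0],[[22.58,-12.51,4.4],[0,0,0.59],0],[[22.58,-12.51,4.4],[0,0,0.59],0]]'

```text
time: 1.1
tool_pos: [0.5311, -0.2302, 0.1466]
tool_rot: [-0.0, 0.993, 0.117, -0.0]
contact_force: [0.4, 0.1, -0.3]
gripper_width: 0.001
grasp_force: 0.0
```

```bash
python3 -c "
from h import *
units(clamp(.105,-.095,.12))"
```

```text
t 1.1 tcp [ 0.5311 -0.2302  0.1466] F [ 0.4  0.1 -0.3] w 0.0 | shift [ 5.019 -3.355  1.064] turn [-0.     0.002 -0.001]
```

Emit:
jog_arm --targets '[[[5.0,-3.35,1.0],[0,0,0],0],[[5.0,-3.35,1.0],[0,0,0],0],[[5.0,-3.35,1.0],[0,0,0],0],[[5.0,-3.35,1.0],[0,0,0],0]]'

```text
time: 1.6
tool_pos: [0.6324, -0.1196, 0.1209]
tool_rot: [-0.0, 0.993, 0.119, -0.001]
contact_force: [-0.5, -0.1, -0.1]
gripper_width: 0.001
grasp_force: 0.0
```

```bash
python3 -c "
from h import *
units(clamp(.105,-.095,.03))
ims=[]
for n,(u0,v0,u1,v1) in (('top',(280,110,400,230)),('side',(290,150,440,300))):
    im,d=grab_frame(n); np.savez(n+'1.npz',im=im,d=d); ims.append(cv2.resize(im[v0:v1,u0:u1,::-1],(400,400),interpolation=cv2.INTER_CUBIC))
cv2.imwrite('pics/c1.png',cv2.hconcat(ims))"
```

```text
t 1.6 tcp [ 0.6324 -0.1196  0.1209] F [-0.5 -0.1 -0.1] w 0.0 | shift [0.053 0.008 3.637] turn [-0.008  0.014  0.021]
```

View pics/c1.png

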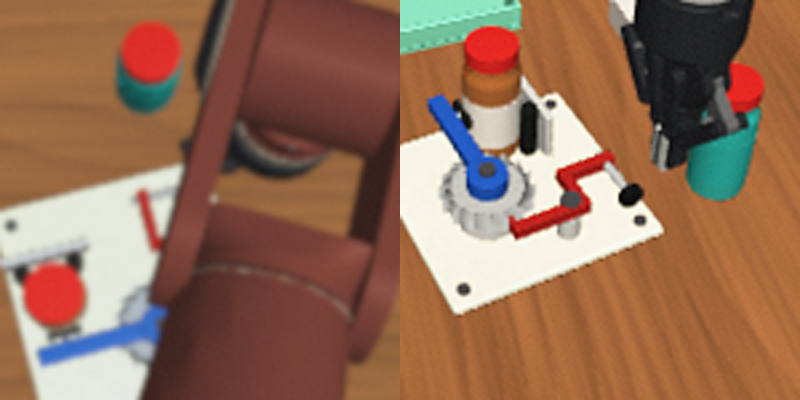

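The side crop shows the shut fingers at crop (665,160), just beyond the black head at (630,195), with clear space to the turquoise bottle behind. I'll go down next.

Emit:
jog_arm --targets '[[[0.05,0,1.8],[0,0,0],0],[[0.05,0,3.6],[0,0,0],0],[[0.05,0,3.6],[0,0,0],0],[[0.05,0,3.6],[0,0,0],0]]'

```text
time: 2.2
tool_pos: [0.6341, -0.1223, 0.0342]
tool_rot: [0.001, 0.993, 0.117, 0.001]
contact_force: [-0.6, -0.3, 0.6]
gripper_width: 0.003
grasp_force: 0.0
```

```bash
python3 -c "
from h import *
units(clamp(.105,-.075,.03))
im,d=grab_frame('side'); P=cloud('side',d); h=cv2.cvtColor(im,cv2.COLOR_RGB2HSV)
cv2.imwrite('pics/c2.png',cv2.resize(im[170:270,330:440,::-1],(660,600),interpolation=cv2.INTER_CUBIC))"
```

```text
t 2.2 tcp [ 0.6341 -0.1223  0.0342] F [-0.6 -0.3  0.6] w 0.0 | shift [ 0.003 -0.918  0.166] turn [ 0.009 -0.014 -0.01 ]
```

View pics/c2.png

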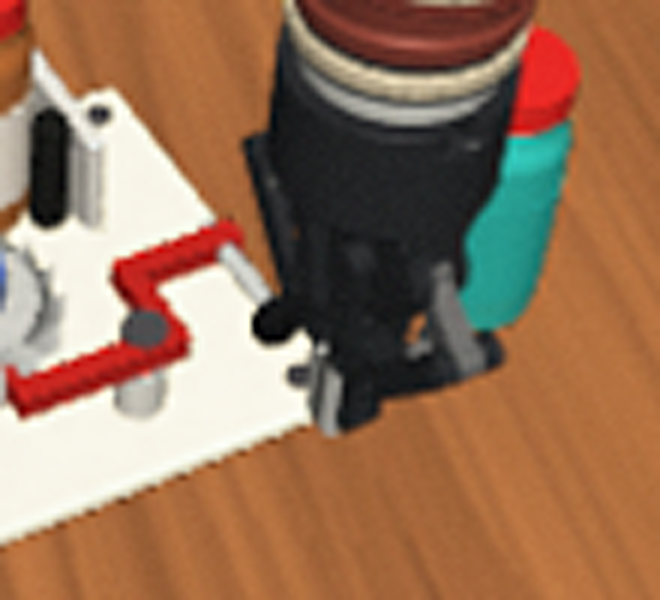

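The crop shows the finger tips at about (345,400) and the black head at (275,320), so the fingers stand -y of the head and in line with it. I'll feel forward now.

Emit:
jog_arm --targets '[[[0,-0.2,0],[0,0,0],0],[[0,-0.4,0],[0,0,0],0],[[0,-0.4,0],[0,0,0],0]]'

```text
time: 2.62
tool_pos: [0.6313, -0.111, 0.0329]
tool_rot: [0.0, 0.993, 0.118, 0.0]
contact_force: [-0.6, 1.1, 0.7]
gripper_width: 0.001
grasp_force: 0.0
```

```bash
python3 -c "
from h import *
units(clamp(.105,-.075,.034))
im,d=grab_frame('side'); P=cloud('side',d); Q=((P[...,:2]-O)@RC)*1000; z=P[...,2]*1000
for lo in range(30,110,8):
    m=(z>lo)&(z<lo+8)&(Q[...,0]>75)&(Q[...,0]<150)&(Q[...,1]<-40)&(Q[...,1]>-160)
    if m.sum()>3: print(lo,m.sum(),'x',np.percentile(Q[m][:,0],[3,97]).round(),'y',np.percentile(Q[m][:,1],[3,97]).round())
"
```

```text
t 2.62 tcp [ 0.6313 -0.111   0.0329] F [-0.6  1.1  0.7] w 0.0 | shift [ 0.009 -0.451 -0.044] turn [ 0.003 -0.005  0.004]
30 9 x [ 94. 106.] y [-93. -59.]
38 47 x [ 93. 108.] y [-100.  -42.]
46 55 x [ 93. 109.] y [-101.  -46.]
54 28 x [ 93. 104.] y [-100.  -59.]
62 23 x [93. 98.] y [-100.  -78.]
70 15 x [91. 97.] y [-100.  -78.]
78 69 x [ 91. 113.] y [-117.  -54.]
86 64 x [ 91. 113.] y [-122.  -52.]
94 73 x [ 87. 114.] y [-132.  -44.]
102 70 x [87. 98.] y [-133.  -44.]
```

Emit:
jog_arm --targets '[[[0,-0.16,0],[0,0,0],0],[[0,-0.32,0],[0,0,0],0],[[0,-0.32,0],[0,0,0],0]]'

```text
time: 3.05
tool_pos: [0.6291, -0.1033, 0.0321]
tool_rot: [-0.0, 0.993, 0.118, -0.0]
contact_force: [-0.3, -0.3, 0.6]
gripper_width: -0.004
grasp_force: 0.0
```

Emit:
jog_arm --targets '[[[0,-0.08,0],[0,0,0],0],[[0,-0.08,0],[0,0,0],0]]'

```text
time: 3.3
tool_pos: [0.6287, -0.1016, 0.0322]
tool_rot: [-0.0, 0.993, 0.117, -0.0]
contact_force: [-0.7, 0.2, -0.3]
gripper_width: 0.004
grasp_force: 0.0
```

Emit:
jog_arm --targets '[[[0,-0.08,0],[0,0,0],0],[[0,-0.08,0],[0,0,0],0]]'

```text
time: 3.55
tool_pos: [0.6283, -0.0997, 0.0323]
tool_rot: [-0.0, 0.993, 0.117, -0.0]
contact_force: [0.2, -0.5, 0.1]
gripper_width: -0.0
grasp_force: 0.0
```

Emit:
jog_arm --targets '[[[0,-0.08,0],[0,0,0],0],[[0,-0.08,0],[0,0,0],0]]'

```text
time: 3.8
tool_pos: [0.6279, -0.0981, 0.0323]
tool_rot: [0.0, 0.993, 0.117, 0.0]
contact_force: [0.8, -1.5, -0.1]
gripper_width: -0.002
grasp_force: 0.8
```

Emit:
jog_arm --targets '[[[0,-0.06,0],[0,0,0],0],[[0,-0.06,0],[0,0,0],0]]'

```text
time: 4.05
tool_pos: [0.6279, -0.0971, 0.0325]
tool_rot: [0.001, 0.993, 0.117, 0.0]
contact_force: [1.7, -5.9, -1.0]
gripper_width: -0.001
grasp_force: 2.6
```

Emit:
jog_arm --targets '[[[0,-0.06,0],[0,0,0],0],[[0,-0.06,0],[0,0,0],0]]'

```text
time: 4.3
tool_pos: [0.6278, -0.0962, 0.0327]
tool_rot: [0.001, 0.993, 0.117, 0.001]
contact_force: [2.2, -7.3, -1.9]
gripper_width: -0.003
grasp_force: 3.4
```

Emit:
jog_arm --targets '[[[0,-0.06,0],[0,0,0],0],[[0,-0.06,0],[0,0,0],0]]'

```text
time: 4.55
tool_pos: [0.6278, -0.0954, 0.0328]
tool_rot: [0.002, 0.993, 0.117, 0.001]
contact_force: [3.1, -7.5, -2.8]
gripper_width: 0.001
grasp_force: 4.3
```

Emit:
jog_arm --targets '[[[0,-0.06,0],[0,0,0],0],[[0,-0.06,0],[0,0,0],0]]'

```text
time: 4.8
tool_pos: [0.6277, -0.0945, 0.0331]
tool_rot: [0.003, 0.993, 0.117, 0.001]
contact_force: [3.6, -10.3, -2.1]
gripper_width: 0.002
grasp_force: 5.2
```

Emit:
jog_arm --targets '[[[0,-0.05,0],[0,0,0],0],[[0,-0.05,0],[0,0,0],0]]'

```text
time: 5.05
tool_pos: [0.6277, -0.0939, 0.0331]
tool_rot: [0.003, 0.993, 0.117, 0.002]
contact_force: [4.4, -11.4, -3.1]
gripper_width: -0.001
grasp_force: 6.0
```

```bash
cat > arm.py <<'E'
from h import *
im,d=grab_frame("side"); P=cloud("side",d); h=cv2.cvtColor(im,cv2.COLOR_RGB2HSV).astype(int)
k=(h[...,0]>100)&(h[...,0]<125)&(h[...,1]>150); k[:, :250]=0; k[:150]=0
k&=(P[...,2]>.04)&(P[...,2]<.075)
q=(P[k][:,:2]-O)@RC; r=np.hypot(*q.T); t=q[r>.05]; s=state()
print("t",s["time"],"n",len(t),"arm angle",np.arctan2(-t[:,0].mean(),t[:,1].mean()).round(2),"F",s["contact_force"].round(1))
cv2.imwrite("pics/side_last.png",im[:,:,::-1])
E
python3 arm.py
```

```text
t 5.1 n 120 arm angle 0.05 F [  3.9 -11.4  -3.6]
```

Emit:
jog_arm --targets '[[[0,-0.05,0],[0,0,0],0],[[0,-0.05,0],[0,0,0],0]]'

```text
time: 5.35
tool_pos: [0.6276, -0.0931, 0.0332]
tool_rot: [0.004, 0.993, 0.117, 0.002]
contact_force: [4.7, -13.0, -2.6]
gripper_width: 0.0
grasp_force: 6.8
```

```bash
python3 arm.py
```

```text
t 5.4 n 126 arm angle 0.12 F [  4.4 -12.4  -3.6]
```

Emit:
jog_arm --targets '[[[0,-0.03,0],[0,0,0],0],[[0,-0.03,0],[0,0,0],0],[[0,-0.03,0],[0,0,0],0],[[0,-0.03,0],[0,0,0],0]]'

```text
time: 5.9
tool_pos: [0.6275, -0.0927, 0.0333]
tool_rot: [0.004, 0.993, 0.117, 0.002]
contact_force: [4.1, -14.0, -2.9]
gripper_width: 0.004
grasp_force: 7.2
```

```bash
python3 arm.py
```

```text
t 5.95 n 141 arm angle 0.27 F [  5.2 -14.4  -4.2]
```

Swinging. I'll hold here.

Emit:
jog_arm --targets '[[[0,0,0],[0,0,0],0],[[0,0,0],[0,0,0],0],[[0,0,0],[0,0,0],0],[[0,0,0],[0,0,0],0],[[0,0,0],[0,0,0],0],[[0,0,0],[0,0,0],0],[[0,0,0],[0,0,0],0],[[0,0,0],[0,0,0],0]]'

```text
time: 6.95
tool_pos: [0.6275, -0.0927, 0.0333]
tool_rot: [0.004, 0.993, 0.117, 0.002]
contact_force: [5.8, -13.8, -3.6]
gripper_width: -0.004
grasp_force: 7.2
```

Emit:
jog_arm --targets '[[[0,0,0],[0,0,0],0],[[0,0,0],[0,0,0],0],[[0,0,0],[0,0,0],0],[[0,0,0],[0,0,0],0],[[0,0,0],[0,0,0],0],[[0,0,0],[0,0,0],0],[[0,0,0],[0,0,0],0],[[0,0,0],[0,0,0],0]]'

```text
time: 7.95
tool_pos: [0.6275, -0.0927, 0.0332]
tool_rot: [0.004, 0.993, 0.117, 0.002]
contact_force: [5.0, -13.6, -3.3]
gripper_width: 0.002
grasp_force: 7.1
```

Emit:
jog_arm --targets '[[[0,0,0],[0,0,0],0],[[0,0,0],[0,0,0],0],[[0,0,0],[0,0,0],0],[[0,0,0],[0,0,0],0],[[0,0,0],[0,0,0],0],[[0,0,0],[0,0,0],0],[[0,0,0],[0,0,0],0],[[0,0,0],[0,0,0],0]]'

```text
time: 8.95
tool_pos: [0.6274, -0.0927, 0.0332]
tool_rot: [0.004, 0.993, 0.117, 0.002]
contact_force: [5.3, -13.5, -3.6]
gripper_width: 0.003
grasp_force: 7.1
```

Emit:
jog_arm --targets '[[[0,0,0],[0,0,0],0],[[0,0,0],[0,0,0],0],[[0,0,0],[0,0,0],0],[[0,0,0],[0,0,0],0],[[0,0,0],[0,0,0],0],[[0,0,0],[0,0,0],0],[[0,0,0],[0,0,0],0],[[0,0,0],[0,0,0],0]]'

```text
time: 9.95
tool_pos: [0.6274, -0.0927, 0.0333]
tool_rot: [0.004, 0.993, 0.117, 0.002]
contact_force: [4.2, -13.2, -2.6]
gripper_width: -0.003
grasp_force: 7.0
```

```bash
python3 arm.py
```

```text
t 10.0 n 194 arm angle 1.15 F [  4.5 -12.9  -3.3]
```

Emit:
jog_arm --targets '[[[0,0,0],[0,0,0],0],[[0,0,0],[0,0,0],0],[[0,0,0],[0,0,0],0],[[0,0,0],[0,0,0],0],[[0,0,0],[0,0,0],0],[[0,0,0],[0,0,0],0],[[0,0,0],[0,0,0],0],[[0,0,0],[0,0,0],0]]'

```text
time: 11.0
tool_pos: [0.6274, -0.0926, 0.0332]
tool_rot: [0.004, 0.993, 0.117, 0.002]
contact_force: [4.5, -13.5, -3.9]
gripper_width: -0.004
grasp_force: 7.0
```

```bash
python3 arm.py
```

```text
t 11.05 n 194 arm angle 1.15 F [  4.5 -13.3  -2.8]
```

The arm is stationary at its stop. I'll back off to let the pawl go, then rise with the gripper opening.

Emit:
jog_arm --targets '[[[0,0.2,0],[0,0,0],0],[[0,0.6,0],[0,0,0],0],[[0,1.2,0],[0,0,0],0],[[0,1.4,-1.5],[0,0,0],0],[[0,1.4,-4],[0,0,0],0],[[0,1.4,-6],[0,0,0],0],[[0,1.4,-7.6],[0,0,0],100],[[0,1.4,-7.6],[0,0,0],100]]'

```text
time: 12.05
tool_pos: [0.6362, -0.1236, 0.2278]
tool_rot: [0.001, 0.993, 0.118, 0.004]
contact_force: [0.4, -0.2, 0.4]
gripper_width: 0.417
grasp_force: 0.0
```

```bash
python3 arm.py; python3 -c "
from h import *
units(clamp(.042,.078,.20))"
```

```text
t 12.1 n 197 arm angle 1.15 F [0.2 0.3 0.4]
t 12.1 tcp [ 0.6349 -0.1232  0.2245] F [0.2 0.3 0.4] w 0.51 | shift [-2.54  -7.081  0.961] turn [ 0.01  -0.025 -0.001]
```

View pics/side_last.png

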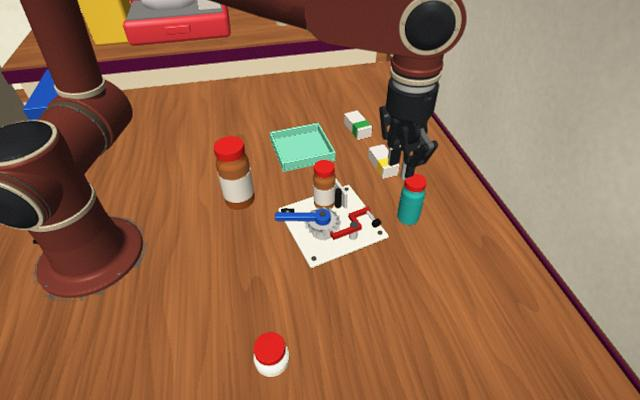

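The side view shows the blue arm swung back and the amber bottle still standing at (323,180).

Emit:
jog_arm --targets '[[[-2.54,-7.08,1.0],[0,0,0],100],[[-2.54,-7.08,1.0],[0,0,0],100],[[-2.54,-7.08,1.0],[0,0,0],100],[[-2.54,-7.08,1.0],[0,0,0],100],[[-2.54,-7.08,1.0],[0,0,0],100],[[-2.54,-7.08,1.0],[0,0,0],100]]'

```text
time: 12.85
tool_pos: [0.5314, 0.0335, 0.197]
tool_rot: [0.0, 0.993, 0.117, -0.0]
contact_force: [1.2, 0.1, 0.6]
gripper_width: 1.003
grasp_force: 0.0
```

```bash
python3 -c "
from h import *
im,d=grab_frame('side'); P=cloud('side',d); h=cv2.cvtColor(im,cv2.COLOR_RGB2HSV).astype(int)
k=((h[...,0]<8)|(h[...,0]>172))&(h[...,1]>150); k[:,:305]=0;k[:,345:]=0;k[:150]=0;k[190:]=0
k&=P[...,2]>.126; print('cap top',k.sum(),(P[k].min(0)+P[k].max(0))/2, P[k].mean(0),'nominal',clamp(.042,.078,.13))
units(clamp(.042,.078,.066))
cv2.imwrite('pics/c4.png',cv2.resize(im[80:260,240:440,::-1],(600,540)))"
```

```text
cap top 237 [0.53055762 0.03302641 0.12918543] [0.53070263 0.03131683 0.12971904] nominal [0.53189768 0.03411519 0.13      ]
t 12.9 tcp [0.5315 0.0334 0.1972] F [ 0.   0.2 -0.6] w 1.0 | shift [ 0.024 -0.022  5.248] turn [-0.     0.002 -0.013]
```

View pics/c4.png

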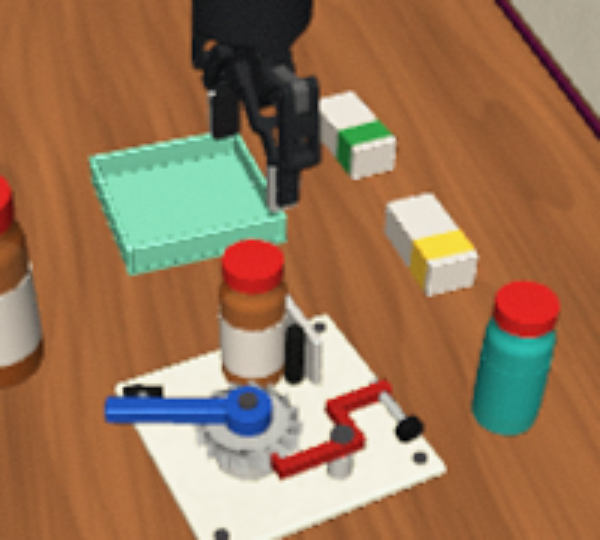

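The crop shows the open gripper straight above the bottle cap at (253,265), with the arm clear at left. The cap centre agrees with the TCP within 1 mm.

Emit:
jog_arm --targets '[[[-0.02,0,1.3],[0,0,0],100],[[-0.02,0,2.6],[0,0,0],100],[[-0.02,0,3.6],[0,0,0],100],[[-0.02,0,4.6],[0,0,0],100],[[-0.02,0,5.2],[0,0,0],100],[[-0.02,0,5.2],[0,0,0],100],[[-0.02,0,5.2],[0,0,0],100]]'

```text
time: 13.78
tool_pos: [0.5313, 0.034, 0.0684]
tool_rot: [0.0, 0.993, 0.117, 0.001]
contact_force: [0.4, 0.3, -0.4]
gripper_width: 1.002
grasp_force: 0.0
```

Emit:
jog_arm --targets '[[[0,0,0],[0,0,0],45],[[0,0,0],[0,0,0],45],[[0,0,0],[0,0,0],45],[[0,0,0],[0,0,0],45],[[0,0,0],[0,0,0],45],[[0,0,0],[0,0,0],45],[[0,0,0],[0,0,0],45],[[0,0,0],[0,0,0],45]]'

```text
time: 14.78
tool_pos: [0.5312, 0.0341, 0.0686]
tool_rot: [0.0, 0.993, 0.118, 0.001]
contact_force: [-1.4, -1.2, 4.8]
gripper_width: 0.593
grasp_force: 63.1
```

Emit:
jog_arm --targets '[[[-0.05,0,-0.3],[0,0,0],40],[[-0.05,0,-0.8],[0,0,0],40],[[-0.05,0,-1.5],[0,0,0],40],[[-0.05,0,-2.3],[0,0,0],40],[[-0.05,0,-3.2],[0,0,0],40],[[-0.05,0,-4],[0,0,0],40],[[-0.05,0,-4.4],[0,0,0],40],[[-0.05,0,-4.4],[0,0,0],40]]'

```text
time: 15.78
tool_pos: [0.5296, 0.034, 0.1784]
tool_rot: [0.0, 0.993, 0.117, 0.001]
contact_force: [0.5, -0.0, -3.0]
gripper_width: 0.587
grasp_force: 62.3
```

```bash
python3 -c "
from h import *
im,d=grab_frame('side')
cv2.imwrite('pics/c5.png',cv2.resize(im[60:260,200:440,::-1],(600,500)))
units(np.array([.519,.270,.178]),13.5)
units(np.array([.519,.270,.178]),6)"
```

```text
t 15.82 tcp [0.529  0.034  0.1772] F [-0.6 -0.1 -3.3] w 0.58 | shift [ 1.813 -9.271 -0.032] turn [-0.     0.001 -0.001]
t 15.82 tcp [0.529  0.034  0.1772] F [-0.6 -0.1 -3.3] w 0.58 | shift [ 1.813 -9.271 -0.032] turn [-0.     0.001  0.937]
```

View pics/c5.png

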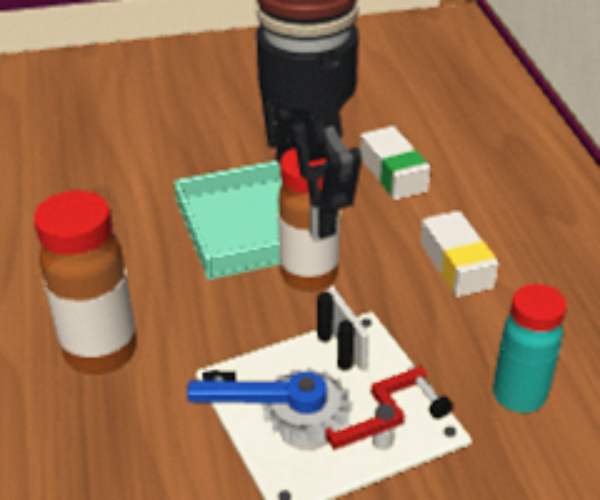

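The crop shows the bottle held upright at (310,230), lifted clear of the posts. I'll carry it to the tray now.

Emit:
jog_arm --targets '[[[0.2,-1,0],[0,0,0],40],[[0.5,-2.5,0],[0,0,0],40],[[0.9,-4.5,0],[0,0,0],40],[[1.3,-6.5,0],[0,0,0],40],[[1.6,-8,0],[0,0,0],40],[[1.78,-9,0],[0,0,0],40],[[1.78,-9.1,0],[0,0,0],40],[[1.78,-9.1,0],[0,0,0],40]]'

```text
time: 16.82
tool_pos: [0.5188, 0.2651, 0.1761]
tool_rot: [0.0, 0.993, 0.118, -0.001]
contact_force: [0.1, -0.7, -2.5]
gripper_width: 0.59
grasp_force: 62.5
```

Emit:
jog_arm --targets '[[[0,0,0.3],[0,0,0],40],[[0,0,1.0],[0,0,0],40],[[0,0,1.8],[0,0,0],40],[[0,0,2.6],[0,0,0],40],[[0,0,3.3],[0,0,0],40],[[0,0,3.7],[0,0,0],40],[[0,0,3.9],[0,0,0],40],[[0,0,3.9],[0,0,0],40]]'

```text
time: 17.82
tool_pos: [0.5195, 0.2657, 0.0798]
tool_rot: [-0.0, 0.993, 0.117, 0.0]
contact_force: [0.6, -0.6, -3.0]
gripper_width: 0.59
grasp_force: 62.5
```

```bash
python3 -c "
from h import *
im,d=grab_frame('side'); units(np.array([.519,.266,.0636]))
cv2.imwrite('pics/c6.png',cv2.resize(im[60:200,220:400,::-1],(720,560)))"
```

```text
t 17.88 tcp [0.5198 0.2659 0.0804] F [-0.4 -0.3 -2.5] w 0.59 | shift [-0.029 -0.013  0.671] turn [-0.001 -0.008 -0.001]
```

View pics/c6.png

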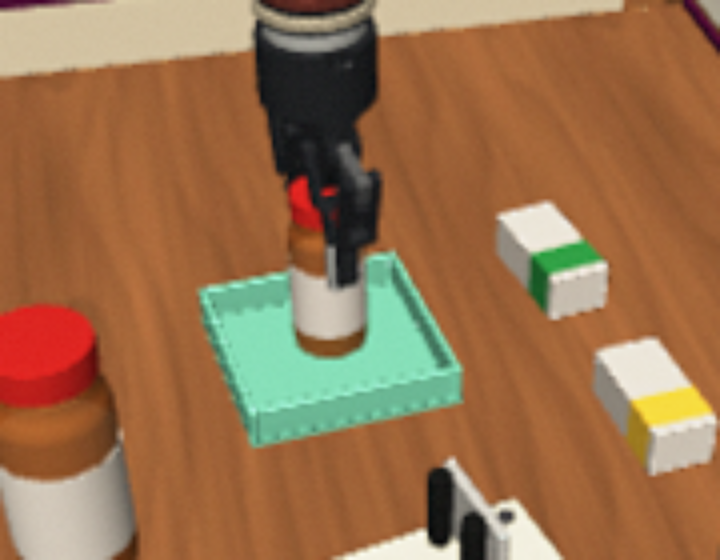

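The crop shows the bottle upright over the middle of the tray, its foot at (330,345). I'll lower it gently the last 17 mm, feeling for the floor.

Emit:
jog_arm --targets '[[[0,0,0.15],[0,0,0],40],[[0,0,0.3],[0,0,0],40],[[0,0,0.42],[0,0,0],40],[[0,0,0.5],[0,0,0],40],[[0,0,0.5],[0,0,0],40],[[0,0,0.5],[0,0,0],40]]'

```text
time: 18.62
tool_pos: [0.5194, 0.2656, 0.0674]
tool_rot: [-0.0, 0.993, 0.117, 0.0]
contact_force: [0.5, 0.0, -2.4]
gripper_width: 0.59
grasp_force: 62.5
```

Emit:
jog_arm --targets '[[[0,0,0.05],[0,0,0],40],[[0,0,0.08],[0,0,0],40],[[0,0,0.08],[0,0,0],40]]'

```text
time: 19.0
tool_pos: [0.5192, 0.2656, 0.0652]
tool_rot: [0.0, 0.993, 0.117, -0.0]
contact_force: [-0.6, 0.8, -2.9]
gripper_width: 0.585
grasp_force: 62.5
```

Emit:
jog_arm --targets '[[[0,0,0.04],[0,0,0],40],[[0,0,0.06],[0,0,0],40],[[0,0,0.06],[0,0,0],40]]'

```text
time: 19.38
tool_pos: [0.5193, 0.2656, 0.0637]
tool_rot: [0.0, 0.993, 0.117, -0.0]
contact_force: [-0.0, -0.3, -3.5]
gripper_width: 0.589
grasp_force: 62.5
```

Emit:
jog_arm --targets '[[[0,0,0.04],[0,0,0],40],[[0,0,0.04],[0,0,0],40],[[0,0,0.04],[0,0,0],40]]'

```text
time: 19.75
tool_pos: [0.5195, 0.2657, 0.0636]
tool_rot: [0.0, 0.993, 0.117, 0.0]
contact_force: [-3.3, -2.0, 5.0]
gripper_width: 0.587
grasp_force: 63.1
```

Emit:
jog_arm --targets '[[[0,0,0.04],[0,0,0],40],[[0,0,0.04],[0,0,0],40],[[0,0,0.04],[0,0,0],40]]'

```text
time: 20.12
tool_pos: [0.5199, 0.2658, 0.0636]
tool_rot: [0.0, 0.993, 0.117, 0.0]
contact_force: [-5.6, -3.2, 9.8]
gripper_width: 0.588
grasp_force: 64.0
```

On the floor. I'll relieve the press, open and rise.

Emit:
jog_arm --targets '[[[0,0,-0.05],[0,0,0],40],[[0,0,-0.05],[0,0,0],40],[[0,0,-0.05],[0,0,0],70],[[0,0,-0.05],[0,0,0],85],[[0,0,-0.05],[0,0,0],100],[[0,0,-0.05],[0,0,0],100],[[0,0,-0.05],[0,0,0],100],[[0,0,-0.05],[0,0,0],100]]'

```text
time: 21.12
tool_pos: [0.5193, 0.2656, 0.063]
tool_rot: [-0.0, 0.993, 0.117, 0.0]
contact_force: [0.0, 0.4, -1.1]
gripper_width: 1.001
grasp_force: 0.0
```

Emit:
jog_arm --targets '[[[0,0,-0.3],[0,0,0],100],[[0,0,-1],[0,0,0],100],[[0,0,-2],[0,0,0],100],[[0,0,-3.2],[0,0,0],100],[[0,0,-4.5],[0,0,0],100],[[0,0,-6],[0,0,0],100],[[0,0,-6],[0,0,0],100],[[0,0,-6],[0,0,0],100]]'

```text
time: 22.12
tool_pos: [0.5192, 0.2656, 0.2134]
tool_rot: [-0.0, 0.993, 0.117, 0.0]
contact_force: [-0.0, 0.2, -0.8]
gripper_width: 1.0
grasp_force: 0.0
```

```bash
python3 arm.py
```

```text
t 22.175 n 198 arm angle 1.15 F [-0.7  0.3  0.3]
```

View pics/side_last.png

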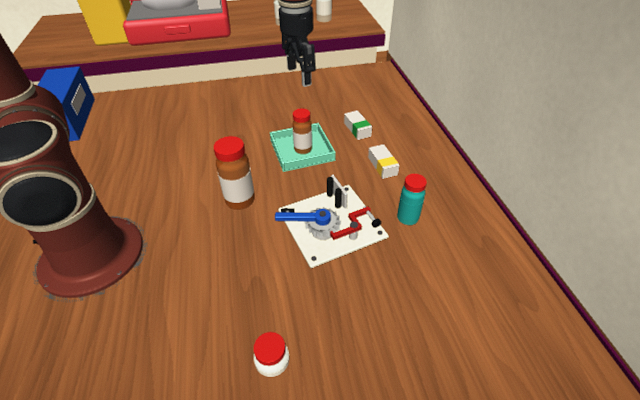

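The bottle stands upright in the tray at (302,132), the arm stays swung back, the bystanders have not moved and the gripper is clear.

```bash
python3 -c "
from plant import *
print(job_done())"
```

```text
the job is handed in; nothing more can be done
None
```

The amber bottle is out of the clamp and standing upright in the mint-green tray, and the job was handed in at about 22 s; the push on the thumb screw stayed around 15 N, and no bystander was moved.

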